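Set the worn length stop to the green mark in the parts store

TASK

The sliding stop of the length gauge has run past the green clip, and its black knob has slack. By the knob, back the stop off towards the blue end block until it is a good 30 mm short of the green clip, then bring it up to the green clip, moving away from the blue block and not running well past, so that the slack is taken up in that direction. Let go with the pointer at the green clip and the slack still taken up; do not shift the green clip (the orange one is for another job).

Things in the scene. Friction and masses are not known exactly. Their poses are not given: they have to be found in the camera images.
- knob_grip (a point): Black square knob on the stop, 24 x 24 mm, 50 mm tall, yellow top; point on its axis, 18 mm below its top, 87 mm above the table. Axes: y along the rail AWAY from the blue block, x across it, z up. Its y relative to stop_pointer has 14 mm of lost motion, -7 to +7 mm (about 1 N); at either limit it drags the stop along (about 5 N). 8 mm high slot ends stand at its +y and -y sides; x sides are free.
- stop_pointer (a point): Lower outer end, 27 mm above the table, of the red pointer (6 mm wide) on the +x side of the sliding stop (dark block 56 mm across the rail, 64 along, top 55 mm above the table); stays where left. Axes as knob_grip. Gauge: fixed aluminium rail 100 x 360 x 24 mm with a 46 mm high blue block at its -y end. The pointer on the -x side is for the orange clip.
- green_mark (a point): Middle of the inner face of the green clip (17 mm across, 10 along the rail, 10 tall) on the +x edge of the rail, 27 mm above the table; stiff to slide (30 N). The stop is set when stop_pointer has the same y along the rail. Axes as knob_grip. At the start the stop is 30 to 130 mm beyond it to +y. The orange clip on the -x edge is not for this job.
- stop (a joint): Slide of the stop along the rail in m, 0 (near the blue block) to 0.20; grows along the gauge's +y, away from the blue block.

How it is judged (in metres and radians):
On the way:
1. the stop is backed off so that its pointer is at least 20 mm short of the green mark, on the blue-block side (y of stop_pointer in the frame of green_mark below -0.02 m), for 0.1 s.
At the end, for the whole second after the job is handed in: The pointer is within 10 mm of the green mark along the rail, the stop at rest, and the slack still taken up away from the blue block: the knob at least 3 mm to the +y of the pointer (its limit is 7 mm) (y of stop_pointer in the frame of green_mark between -0.01 and 0.01 m and y of knob_grip in the frame of stop_pointer above 0.003 m and velocity of joint stop between -0.005 and 0.005 m/s); the robot touches nothing.
It fails at once if the stop is driven away from the blue block (faster than 10 mm/s) while its pointer is more than 20 mm past the green mark (y of stop_pointer in the frame of green_mark above 0.02 m and velocity of joint stop above 0.01 m/s).
It fails at once if the green clip is shifted by more than 5 mm (distance of green_mark from where it was at the start of the episode above 0.005 m).
It also fails if it takes over 34 s, if anything falls off the work surface, if the arm or the gripper's body presses on something with over 40 N, if the wrist force passes 120 N, or if a joint passes its speed limit or range.

ROBOT

A 6-joint arm with a two-finger parallel gripper is mounted at the origin on the work surface. World frame = base frame: x ahead of the robot, y to its left, z up, the work surface at z = 0. Lengths are in m, angles in degrees, forces in N, time in s.
With the tool pointing down it reaches from about 0.4 to 0.825 m from the base axis. Payload 7 kg.
Tool frame: the origin (TCP) lies between the finger pads; the fingertips stand 19 mm ahead of it and the grasp point (between the pads) is the TCP; y points along the fingers, x is the direction in which the jaws open and shut, and the axes are right-handed (so a half turn about y gives the same grasp; the last joint's range is limited). The gripper opens to 88 mm and grips with 3 to 60 N. Pads are 19 mm wide; open, the fingers measure 130 mm over their backs; the gripper's body (78 mm by 193 mm) begins 47 mm behind the grasp point.
Start: joints at [84.861, 20.546, 0.682, 0, -70.136, -16.507], TCP at [0.249, 0.627, 0.246] pointing down, gripper open.
Joint ranges: [-176.03, 176.03], [-82.01, 121.73], [-58.28, 71.71], [-173.87, 95.51], [-174.79, -0.11], [-173.66, 173.66]. Speed limits (degrees/s): [136.94, 136.94, 172.46, 180, 180, 180].

INTERFACE

Orientations are given as [roll, pitch, yaw] about the fixed x, y, z axes, in that order (R = Rz(yaw) Ry(pitch) Rx(roll)).
In Python, from plant import r gives the robot as it stands. The module is installed in compiled form; this text tells all that it offers.
- The arm moves only by the tool jog_arm, never from a script. Its argument "steps" is a list of rows, each a list of 5 numbers: the closure, from 0 (fully open) to 1 (shut), then the shift along the tool's x, y, z in m, then the turn about the tool's y in degrees. In form: [[jaw, x, y, z, turn], ...]. A call has 1 to 12 rows; each row shifts and turns the commanded pose from where the row before left it, along the tool's axes as they then stand; what a row does not reach is not made up. A row lasts 1/12 s, in which the tool goes at most 41.7 mm and 7.16 degrees, less where a joint would pass 70% of its speed; a pose out of reach is approached as far as the arm can. A call with a gripper value outside its range is refused whole. The fingers move at their own pace and stop on an object; "squeeze" is the grip in N (left out, the last holds). Time passes only in rows, so rows that do not move let the fingers close. It gives the time, the measured TCP pose, the force and the opening at its end, in the units of the state.
- r.get_state(): the state, without advancing time (a new reading comes with each control period).
- r.capture(name): name is "side" or "top" or "wrist"; returns a dict with "image" (400x640x3 uint8, red, green, blue), "vfov" (degrees; the focal length in pixels is half the picture's height over the tangent of half this angle, whatever the lens; pixels are square), "cx", "cy" (the principal point, pixels), "R" (3x3) and "t" (3): a world point X has camera coordinates R X + t; the wrist camera has in their place "tool_from_camera" (4x4, takes a point from camera to tool coordinates, whose origin is the TCP and whose axes are the tool frame's). Camera axes: x right, y down, z forward; pixel columns grow to the right and rows downward; lengths in m; the calibration is good to about 2 mm. A picture is of the moment at which its call begins: read the wrist's pose just before it. There is no depth.
- r.close_job(): hands the job in, once; it reports no verdict.
The state is a dict: "time_s": time; "joints": joint angles; "qd": joint speeds; "joint_torque": joint torques, N m; "tcp_pos": TCP position; "eef_rot": TCP orientation; "contact_force": force on the tool from outside, world axes, zero at the start; "moment": the same for the moment, N m; "gripper_width": finger opening in m.
Only numpy, scipy, OpenCV 4.12 (cv2) and the standard library are available. Lean on these libraries where they do the work, as an engineer would, in place of code of your own. Each camera call takes 0.05 s, during which the arm holds its last target.

## Working session

There is one attempt and no reset: what is moved stays moved. The work goes in short steps, Python scripts to look and compute and a tool call to move; the robot and the scene stay as the last step left them, time stands still between calls to the robot, and variables do not carry over. Pictures are saved under pics/ and viewed, and the job is handed in when it is done.

Besides the shell and the picture viewer there is one more tool, called as name([rows], argument=value, ...), one row to a line, values as JSON. jog_arm: Moves the arm, as the interface text tells. Its arguments: {"type":"object","properties":{"steps":{"type":"array","items":{"type":"array","items":{"type":"number"}}},"squeeze":{"type":"number"}},"required":["steps"]}

```bash
mkdir -p pics; python3 - <<'E'
from plant import r
import cv2,pickle
s=r.get_state()
for k,v in s.items(): print(k,v)
d={}
for n in ["side","top"]:
    c=r.capture(n); d[n]=c
    cv2.imwrite(f"pics/{n}0.png",c["image"][:,:,::-1])
    print(n,{k:v for k,v in c.items() if k!="image"})
pickle.dump(d,open("c0.pkl","wb"))
E
```

```text
time_s 0.0
joints [ 8.48601443e+01  2.05908625e+01  6.33386165e-01 -2.11417768e-02
 -7.01356087e+01 -1.65076642e+01]
qd [-0.01742091  0.04533431  0.0939607   0.01692791 -0.02298961  0.037295  ]
joint_torque [ 3.70185335e-04 -5.82723391e+01  2.93047625e+01  6.99716985e+00
  6.90389556e-03 -1.56794044e-04]
tcp_pos [0.24884332 0.62695757 0.24462297]
eef_rot [-8.99926032e+01 -9.48959880e-02 -1.11654726e+02]
contact_force [-0.52544553  0.4540201   0.36977305]
moment [0.04641597 0.02320382 0.01311006]
gripper_width 0.0876890795110318
side {'vfov': 42.79054972995526, 'cx': 323.2103344984344, 'cy': 203.4008611308904, 'R': array([[-0.69980798, -0.7143242 , -0.00311851],
       [-0.44019312,  0.43467769, -0.78567507],
       [ 0.56258226, -0.54844894, -0.61863152]]), 't': array([0.33230916, 0.35058494, 0.32961121])}
top {'vfov': 51.90381402064022, 'cx': 320.34007606471147, 'cy': 189.38964743477428, 'R': array([[-0.01143977, -0.99920586,  0.03816793],
       [-0.98848816,  0.00554161, -0.1511967 ],
       [ 0.15086511, -0.0394582 , -0.98776656]]), 't': array([-0.09281714,  0.57851083,  0.64543329])}
```

View pics/side0.png

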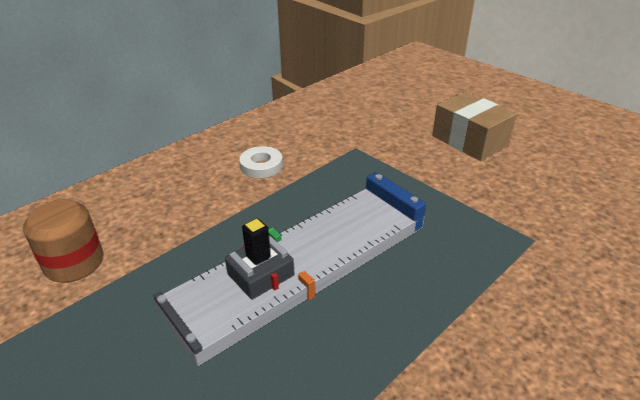

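View pics/top0.png

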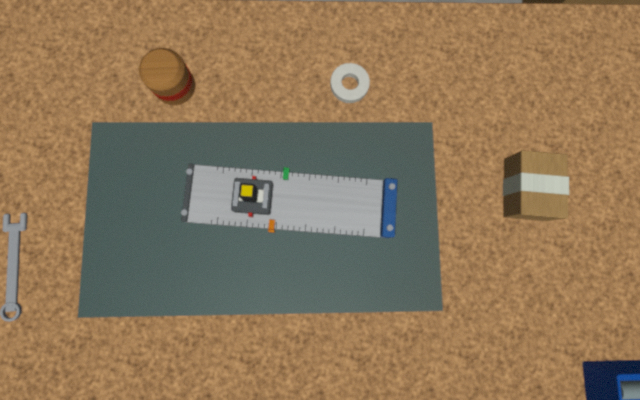

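The side view shows the knob (yellow top at 257,225), the green clip behind it (274,234), the blue block (395,200) and the orange clip (308,285). In the top view the yellow top is at (247,190), the +x red pointer at (254,178), the green clip at (286,174), and the blue block at (390,207). Gauge +y runs left, along world +y.

```bash
cat > h.py <<'E'
import numpy as np,cv2
def f(c): return c["image"].shape[0]/2/np.tan(np.radians(c["vfov"]/2))
def ray(c,uv):
    d=np.array([(uv[0]-c["cx"])/f(c),(uv[1]-c["cy"])/f(c),1.]); R=np.array(c["R"]); return -R.T@c["t"],R.T@d
def plane(c,uv,z):
    o,d=ray(c,uv); return o+d*(z-o[2])/d[2]
def proj(c,X):
    p=c["R"]@np.array(X)+c["t"]; return p[:2]/p[2]*f(c)+[c["cx"],c["cy"]]
def tri(c1,u1,c2,u2):
    o,d=ray(c1,u1);p,e=ray(c2,u2)
    t=np.linalg.lstsq(np.c_[d,-e],p-o,rcond=None)[0]
    a,b=o+d*t[0],p+e*t[1]; return (a+b)/2,np.linalg.norm(a-b)
HSV={"yellow":((22,150,120),(35,255,255)),"green":((50,150,60),(80,255,255)),"red":((0,180,70),(5,255,255)),"blue":((105,140,60),(120,255,255)),"orange":((6,210,150),(14,255,255))}
def blobs(c,col,amin=6):
    h=cv2.cvtColor(c["image"],cv2.COLOR_RGB2HSV); m=cv2.inRange(h,*HSV[col])
    n,l,s,ce=cv2.connectedComponentsWithStats(m)
    return [(ce[i].round(1),s[i]) for i in range(1,n) if s[i][4]>=amin],l
E
python3 - <<'E'
from h import *
import pickle
d=pickle.load(open("c0.pkl","rb"))
for n in d:
    for k in HSV:
        for ce,s in blobs(d[n],k)[0][:12]: print(n,k,ce,s)
t=d["top"]["image"]
cv2.imwrite("pics/topz.png",cv2.resize(t[150:250,170:410],None,fx=3.3,fy=3.3,interpolation=cv2.INTER_CUBIC)[:,:,::-1])
E
```

```text
side yellow [254.5 224.8] [245 219  20  13 142]
side green [273.8 233.7] [268 228  13  13  82]
side red [ 69.6 255.7] [ 33 231  66  38 781]
side red [274.3 280.4] [271 273   7  16  90]
side blue [396.9 197.7] [ 366  173   60   57 1225]
top yellow [246.4 190.2] [241 185  12  12 130]
top green [285.6 172.4] [284 168   5  11  43]
top red [188.9  82.4] [188  80   3   6  10]
top red [176.5  94.6] [160  86  30  14 103]
top blue [388.7 207.8] [382 179  15  58 610]
top blue [606.4 382.1] [ 584  363   56   37 1199]
top blue [604.2 364.8] [603 364   4   3   6]
top blue [635.1 365.4] [633 364   5   4   8]
```

View pics/topz.png

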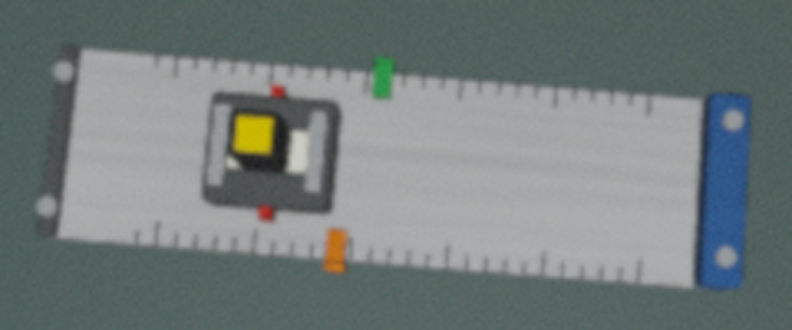

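```bash
cat > m.py <<'E'
from h import *
def rail(c,z=.024):
    P=lambda u,v:plane(c,(u/3.3+170-.35,v/3.3+150-.35),z)
    return P(80,48),P(703,98),P(60,238),P(697,288)
E
python3 - <<'E'
from m import *
import pickle
d=pickle.load(open("c0.pkl","rb")); T,S=d["top"],d["side"]
a,b,c,e=rail(T)
for p in (a,b,c,e): print(p.round(4))
print("len",np.linalg.norm(a-b),np.linalg.norm(c-e),"w",np.linalg.norm(a-c),np.linalg.norm(b-e))
for p,q in ((a,b),(c,e)): v=p-q; print("yaw of y axis -90", np.degrees(np.arctan2(v[1],v[0]))-90)
yaw=np.mean([np.degrees(np.arctan2((p-q)[1],(p-q)[0]))-90 for p,q in ((a,b),(c,e))])
Y=np.array([-np.sin(np.radians(yaw)),np.cos(np.radians(yaw)),0]);X=np.array([Y[1],-Y[0],0])
top=plane(T,(246.4,190.2),.105); print("knob top",top.round(4),plane(S,(254.5,224.8),.105).round(4),tri(T,(246.4,190.2),S,(254.5,224.8)))
Z=lambda u,v,z:plane(T,(u/3.3+170-.35,v/3.3+150-.35),z)
g=Z(383,64,.032); g2=tri(T,(285.6,172.4),S,(273.8,233.7)); print("green",g.round(4),g2)
# pointers
pr=Z(279,92,.027); pl=Z(265,214,.027); print("ptr",pr.round(4),pl.round(4))
for n,p in (("knob",top),("green",g),("greentri",g2[0]),("p+",pr),("p-",pl),("railend",b),("corner",e)): print(n,"along",(p@Y).round(4),"across",(p@X).round(4))
print(yaw,X,Y)
E
```

```text
[0.6264 0.12   0.024 ]
[ 0.5982 -0.2082  0.024 ]
[0.5268 0.1267 0.024 ]
[ 0.498  -0.2016  0.024 ]
len 0.3293307345807534 0.3294903355482078 w 0.09981650503906893 0.100460332596977
yaw of y axis -90 -4.905728899718937
yaw of y axis -90 -5.017177781848147
knob top [0.568  0.0175 0.105 ] [0.5694 0.0155 0.105 ] (array([0.5675697 , 0.01702705, 0.10709593]), np.float64(0.0004130161033618331))
green [ 0.6156 -0.039   0.032 ] (array([ 0.60909878, -0.03933332,  0.03242243]), np.float64(0.001463291162433386))
ptr [0.6019 0.0155 0.027 ] [0.538  0.0218 0.027 ]
knob along 0.0665 across 0.5644
green along 0.0144 across 0.6167
greentri along 0.0135 across 0.6102
p+ along 0.0675 across 0.5983
p- along 0.0683 across 0.5341
railend along -0.1556 across 0.614
corner along -0.1577 across 0.5135
-4.961453340783542 [ 0.99625311 -0.08648552  0.        ] [0.08648552 0.99625311 0.        ]
```

jog_arm([
  [0, 0, 0, 0, 6.7],
  [0, 0, 0, 0, 6.7],
  [0, 0, 0, 0, 6.7],
  [0, 0, 0, 0, 6.7],
  [0, 0, 0, 0, 6.7],
  [0, 0, 0, 0, 6.7],
  [0, 0, 0, 0, 6.7],
  [0, 0, 0, 0, 6.7],
  [0, 0, 0, 0, 6.7],
  [0, 0, 0, 0, 6.7],
  [0, 0, 0, 0, 6.3],
  [0, 0, 0, 0, 0],
])

```text
time_s: 1.1
tcp_pos: [0.2489, 0.6271, 0.245]
eef_rot: [-89.9, -0.0, 174.8]
contact_force: [-0.1, 0.5, 0.5]
gripper_width: 0.0873
```

jog_arm([
  [0, -0.01, 0, 0.016, 0],
  [0, -0.02, 0, 0.032, 0],
  [0, -0.02, 0, 0.032, 0],
  [0, -0.02, 0, 0.032, 0],
  [0, -0.02, 0, 0.032, 0],
  [0, -0.02, 0, 0.032, 0],
  [0, -0.02, 0, 0.032, 0],
  [0, -0.02, 0, 0.032, 0],
  [0, -0.02, 0, 0.032, 0],
  [0, -0.02, 0, 0.032, 0],
])

```text
time_s: 1.93
tcp_pos: [0.4124, 0.3063, 0.2456]
eef_rot: [-90.0, -0.0, 175.3]
contact_force: [1.9, -0.8, 0.2]
gripper_width: 0.0876
```

jog_arm([
  [0, -0.02, 0, 0.031, 0],
  [0, -0.02, 0, 0.031, 0],
  [0, -0.02, 0, 0.031, 0],
  [0, -0.02, 0, 0.031, 0],
  [0, -0.02, 0, 0.031, 0],
  [0, -0.02, 0, 0.031, 0],
  [0, -0.02, 0, 0.031, 0],
  [0, -0.02, 0, 0.031, 0],
  [0, -0.02, 0, 0.027, 0],
  [0, 0, 0, 0, 0],
  [0, 0, 0, 0, 0],
])

```text
time_s: 2.85
tcp_pos: [0.568, 0.0169, 0.2448]
eef_rot: [-90.0, -0.1, 175.1]
contact_force: [-0.0, 0.2, 0.2]
gripper_width: 0.0873
```

```bash
python3 - <<'E'
from h import *
from plant import r
import pickle
s=r.get_state(); print(s["time_s"],s["tcp_pos"],s["eef_rot"])
d={"s":s}
for n in ["wrist","side"]:
    c=r.capture(n); d[n]=c
    cv2.imwrite(f"pics/{n}1.png",c["image"][:,:,::-1])
print(d["wrist"]["tool_from_camera"],d["wrist"]["vfov"])
pickle.dump(d,open("c1.pkl","wb"))
w=d["wrist"]
for k in HSV:
    for ce,st in blobs(w,k,30)[0][:6]: print(k,ce,st)
E
```

```text
2.85 [0.56795812 0.01692354 0.2448216 ] [-8.99755008e+01 -6.85873457e-02  1.75051554e+02]
[[ 9.99999330e-01 -1.09122057e-03 -3.86660614e-04  1.23807081e-04]
 [ 8.81085348e-05 -2.61285532e-01  9.65261552e-01 -1.38064326e-01]
 [-1.15434209e-03 -9.65260939e-01 -2.61285261e-01  6.88321216e-02]
 [ 0.00000000e+00  0.00000000e+00  0.00000000e+00  1.00000000e+00]] 61.38009881445618
yellow [321.5 194.9] [312 185  20  20 379]
yellow [123.2 274.2] [120 264   7  20  62]
yellow [123.9 298.3] [119 285  13  26 118]
yellow [519.5 300. ] [515 292   8  17  41]
green [276.7 127.3] [267 123  20   9 157]
```

View pics/wrist1.png

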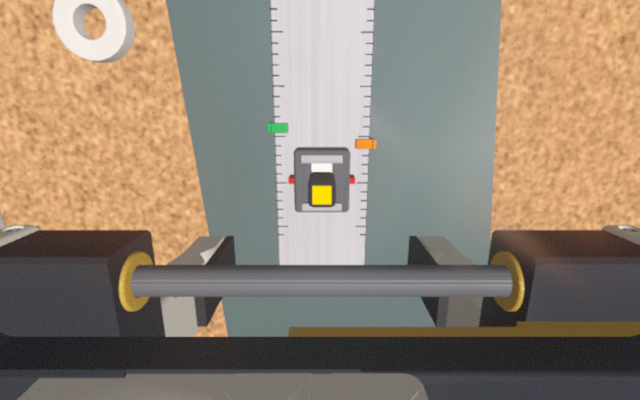

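The wrist view shows the knob's yellow top at (321.5,195), the pointer tips at (292,180) and (352,180), the green clip at (277,127), and the orange clip at (366,144). The jaws straddle the knob on its two x sides.

```bash
cat >> h.py <<'E'
from scipy.spatial.transform import Rotation as Ro
X=np.array([.99625311,-.08648552,0]);Y=np.array([.08648552,.99625311,0])
def wrist(c,s):
    M=np.array(c["tool_from_camera"]); Rt=Ro.from_euler("xyz",s["eef_rot"],degrees=True).as_matrix()
    Rc=Rt@M[:3,:3]; o=Rt@M[:3,3]+s["tcp_pos"]
    c=dict(c); c["R"]=Rc.T; c["t"]=-Rc.T@o; return c
def ga(p): return np.array([p@X,p@Y,p[2]]).round(4)
E
python3 - <<'E'
from h import *
import pickle
d=pickle.load(open("c1.pkl","rb")); w=wrist(d["wrist"],d["s"])
print("tcp",ga(d["s"]["tcp_pos"]))
print("knob",ga(plane(w,(321.5,194.9),.105)))
print("green",ga(plane(w,(276.7,127.3),.031)))
for u in ((292,180.5),(352,180.5)): print("ptr",ga(plane(w,u,.027)))
print("block far/near top edge",ga(plane(w,(322,149),.055)),ga(plane(w,(322,212),.055)))
for (a,b) in (((272,30),(278,250)),((375,30),(365,250))):
    p,q=plane(w,a,.024),plane(w,b,.024); v=q-p; print(ga(p),ga(q),np.degrees(np.arctan2(v[1],v[0]))-90)
i=d["wrist"]["image"][90:260,230:410]; cv2.imwrite("pics/wz1.png",cv2.resize(i,None,fx=3.3,fy=3.3,interpolation=cv2.INTER_CUBIC)[:,:,::-1])
E
```

```text
tcp [0.5644 0.066  0.2448]
knob [0.5638 0.0668 0.105 ]
green [0.6094 0.0142 0.031 ]
ptr [0.5954 0.0704 0.027 ]
ptr [0.5308 0.0704 0.027 ]
block far/near top edge [0.5632 0.0336 0.055 ] [0.5632 0.0973 0.055 ]
[ 0.6116 -0.0778  0.024 ] [0.6136 0.1523 0.024 ] -5.475861617246807
[ 0.5116 -0.0777  0.024 ] [0.5137 0.1524 0.024 ] -5.481970081537682
```

View pics/wz1.png

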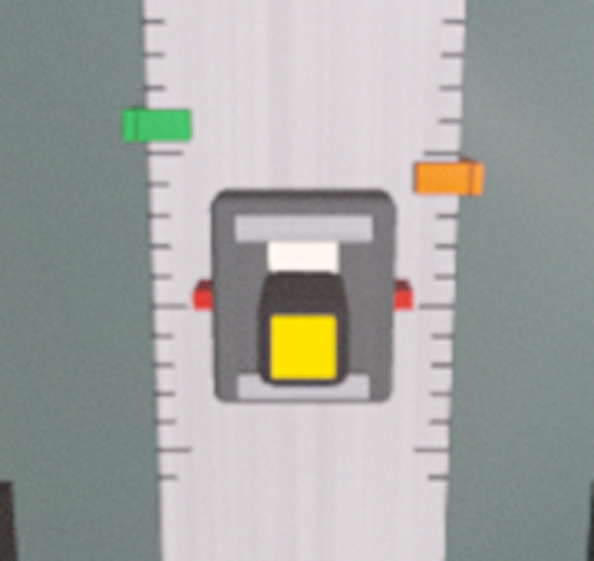

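jog_arm([
  [0, 0, 0.015, 0, 0.25],
  [0, 0, 0.025, 0, 0],
  [0, 0, 0.025, 0, 0],
  [0, 0, 0.025, 0, 0],
  [0, 0, 0.025, 0, 0],
  [0, 0, 0.02, 0, 0],
  [0, 0, 0.012, 0, 0],
  [0, 0, 0.009, 0, 0],
  [0, 0, 0, 0, 0],
  [0, 0, 0, 0, 0],
])

```text
time_s: 3.78
tcp_pos: [0.5677, 0.0194, 0.0899]
eef_rot: [-90.0, 0.0, 174.9]
contact_force: [0.2, 0.0, -0.3]
gripper_width: 0.0874
```

jog_arm([
  [0.3, 0, 0, 0, 0],
  [0.5, 0, 0, 0, 0],
  [0.65, 0, 0, 0, 0],
  [0.8, 0, 0, 0, 0],
  [1, 0, 0, 0, 0],
  [1, 0, 0, 0, 0],
  [1, 0, 0, 0, 0],
  [1, 0, 0, 0, 0],
  [1, 0, 0, 0, 0],
], squeeze=30)

```text
time_s: 4.53
tcp_pos: [0.5677, 0.0186, 0.0896]
eef_rot: [-90.0, -0.0, 174.8]
contact_force: [-0.1, 0.3, -1.1]
gripper_width: 0.0329
```

jog_arm([
  [1, 0, 0, 0, 0],
  [1, 0, 0, 0, 0],
  [1, 0, 0, 0, 0],
  [1, 0, 0, 0, 0],
  [1, 0, 0, 0, 0],
  [1, 0, 0, 0, 0],
])

```text
time_s: 5.03
tcp_pos: [0.5677, 0.0186, 0.0895]
eef_rot: [-90.0, -0.0, 174.8]
contact_force: [-0.6, -1.0, -0.5]
gripper_width: 0.024
```

jog_arm([
  [1, 0, 0, 0.004, 0],
  [1, 0, 0, 0.009, 0],
  [1, 0, 0, 0.009, 0],
  [1, 0, 0, 0.009, 0],
  [1, 0, 0, 0.009, 0],
  [1, 0, 0, 0.009, 0],
  [1, 0, 0, 0.009, 0],
  [1, 0, 0, 0.009, 0],
  [1, 0, 0, 0.009, 0],
  [1, 0, 0, 0.009, 0],
  [1, 0, 0, 0.009, 0],
  [1, 0, 0, 0.006, 0],
])

```text
time_s: 6.03
tcp_pos: [0.5588, -0.0821, 0.0896]
eef_rot: [-90.0, 0.0, 174.8]
contact_force: [2.7, 3.6, -4.3]
gripper_width: 0.0238
```

jog_arm([
  [1, 0, 0, 0, 0],
  [1, 0, 0, 0, 0],
  [1, 0, 0, 0, 0],
])

```text
time_s: 6.28
tcp_pos: [0.5588, -0.0814, 0.0896]
eef_rot: [-90.0, 0.0, 174.8]
contact_force: [3.8, -0.4, -5.2]
gripper_width: 0.024
```

```bash
cat > look.py <<'E'
import sys,pickle
from h import *
from plant import r
k=sys.argv[1]; d={}
s=r.get_state(); d["s"]=s
print(s["time_s"],"tcp",ga(s["tcp_pos"]),s["contact_force"].round(1) if hasattr(s["contact_force"],"round") else s["contact_force"],s["gripper_width"])
for n in sys.argv[2:]:
    c=r.capture(n); d[n]=c; b=c if n!="wrist" else wrist(c,s)
    for col in ("green","red","yellow"):
        for ce,st in blobs(c,col,8)[0][:5]: print(n,col,ce,st,ga(plane(b,ce,.105 if col=="yellow" else .029)))
    cv2.imwrite(f"pics/{n}{k}.png",c["image"][:,:,::-1])
pickle.dump(d,open(f"c{k}.pkl","wb"))
E
python3 look.py 2 top side wrist
python3 - <<'E'
import cv2,numpy as np
a=cv2.imread("pics/side2.png");b=cv2.imread("pics/wrist2.png")
cv2.imwrite("pics/both2.png",np.vstack([cv2.resize(x,(480,300)) for x in (a,b)]))
E
```

```text
6.2833 tcp [ 0.5637 -0.0328  0.0896] [ 3.8 -0.4 -5.2] 0.023950467819019782
top red [189.4  78.8] [188  75   3   8  13] [0.7658 0.1988 0.029 ]
side green [273.1 234.3] [267 228  13  13 104] [0.6125 0.0124 0.029 ]
side red [ 69.7 255.7] [ 33 232  65  37 776] [0.7437 0.2344 0.029 ]
side red [335.5 245.5] [333 238   6  16  77] [ 0.5431 -0.0373  0.029 ]
wrist yellow [257.3 274.1] [255 265   6  16  42] [ 0.5892 -0.0382  0.105 ]
wrist yellow [385.7 297.5] [384 290   4  17  26] [ 0.5373 -0.0275  0.105 ]
wrist yellow [257.7 300.8] [255 293   8  17  65] [ 0.5897 -0.0262  0.105 ]
wrist yellow [321.1 299.5] [301 297  41   6 243] [ 0.5637 -0.0267  0.105 ]
```

View pics/both2.png

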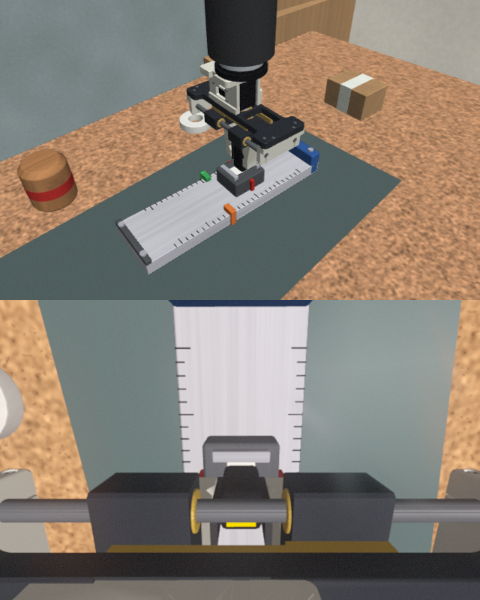

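View pics/top2.png

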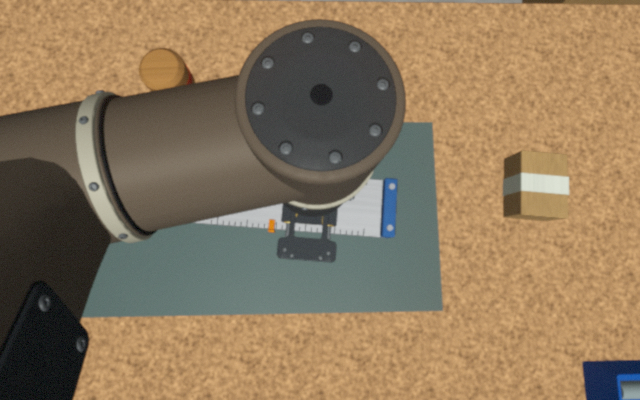

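The pointer is now well on the blue-block side of the green clip: in the side view the red -x pointer is at (335,245) and the green clip is still at (273,234). The top view is blocked by the arm.

```bash
cat >> h.py <<'E'
def vplane(c,uv,A):
    o,d=ray(c,uv); return o+d*((A-o@X)/(d@X))
E
python3 - <<'E'
from h import *
import pickle
a=pickle.load(open("c0.pkl","rb"));b=pickle.load(open("c2.pkl","rb"))
for n,d in (("0",a),("2",b)):
    S=d["side"]
    ce,st=[q for q in blobs(S,"red",8)[0] if q[0][0]>200][0]
    g,gs=blobs(S,"green",8)[0][0]
    print(n,"ptr",ga(vplane(S,ce,.532)),"bottom",ga(vplane(S,(ce[0],st[1]+st[3]),.532)),"top",ga(vplane(S,(ce[0],st[1]),.532)),"green",ga(vplane(S,g,.610)),g,gs)
i=b["side"]["image"][200:320,230:400]; cv2.imwrite("pics/sz2.png",cv2.resize(i,None,fx=4,fy=4,interpolation=cv2.INTER_CUBIC)[:,:,::-1])
E
```

```text
0 ptr [0.532  0.0661 0.0431] bottom [0.532  0.0671 0.0292] top [0.532  0.0652 0.0548] green [0.61   0.0128 0.032 ] [273.8 233.7] [268 228  13  13  82]
2 ptr [ 0.532  -0.0276  0.0428] bottom [ 0.532  -0.0278  0.0279] top [ 0.532  -0.0274  0.0555] green [0.61   0.0139 0.0316] [273.1 234.3] [267 228  13  13 104]
```

View pics/sz2.png

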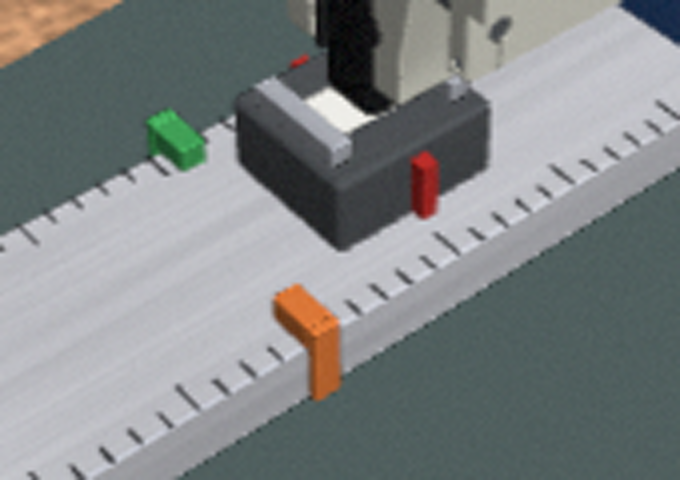

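jog_arm([
  [1, 0, 0, -0.003, 0],
  [1, 0, 0, -0.005, 0],
  [1, 0, 0, -0.005, 0],
  [1, 0, 0, -0.005, 0],
  [1, 0, 0, -0.005, 0],
  [1, 0, 0, -0.005, 0],
  [1, 0, 0, -0.005, 0],
  [1, 0, 0, -0.005, 0],
  [1, 0, 0, -0.005, 0],
  [1, 0, 0, -0.004, 0],
  [1, 0, 0, -0.003, 0],
  [1, 0, 0, -0.002, 0],
])

```text
time_s: 7.43
tcp_pos: [0.5634, -0.029, 0.0896]
eef_rot: [-90.0, -0.0, 174.8]
contact_force: [5.4, -4.6, -6.1]
gripper_width: 0.0236
```

jog_arm([
  [1, 0, 0, 0, 0],
  [1, 0, 0, 0, 0],
  [1, 0, 0, 0, 0],
])

```text
time_s: 7.68
tcp_pos: [0.5634, -0.0288, 0.0896]
eef_rot: [-90.0, 0.0, 174.8]
contact_force: [3.8, -1.4, -6.5]
gripper_width: 0.0238
```

```bash
python3 look.py 3 side
cat > rel.py <<'E'
import sys,pickle
from h import *
k=sys.argv[1]; S=pickle.load(open(f"c{k}.pkl","rb"))["side"]
ce,st=[q for q in blobs(S,"red",8)[0] if q[0][0]>200 and q[1][3]>8][0]
g,gs=blobs(S,"green",8)[0][0]
P=vplane(S,ce,.532);G=vplane(S,g,.610); print("ptr",ga(P),"green",ga(G),"rel y",(P-G)@Y)
i=S["image"][190:310,210:380]; cv2.imwrite(f"pics/sz{k}.png",cv2.resize(i,None,fx=4,fy=4,interpolation=cv2.INTER_CUBIC)[:,:,::-1])
E
python3 rel.py 3
```

```text
7.6833 tcp [0.5638 0.0201 0.0896] [ 3.8 -1.4 -6.5] 0.023804060267858057
side green [270.3 229.9] [267 228   8   5  22] [0.6222 0.0102 0.029 ]
side red [ 69.4 255.8] [ 33 232  66  37 770] [0.7438 0.2348 0.029 ]
side red [310.5 259.8] [308 253   6  15  81] [0.5432 0.0039 0.029 ]
ptr [0.532  0.0124 0.0428] green [0.61   0.0176 0.0414] rel y -0.005222202593580366
```

View pics/sz3.png

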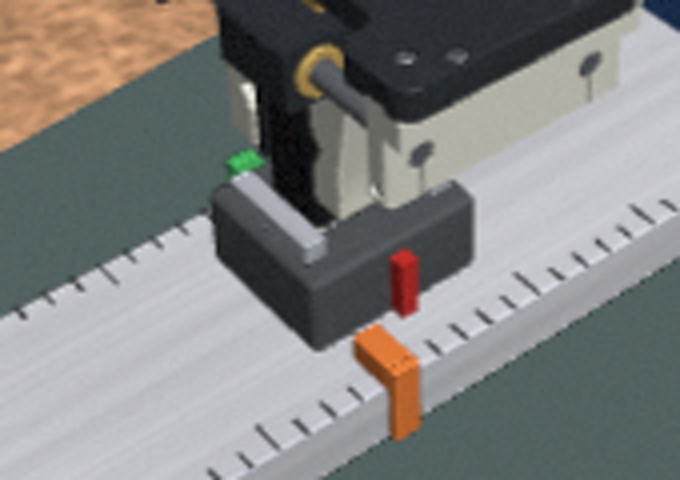

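jog_arm([
  [1, 0, 0, -0.001, 0],
  [1, 0, 0, -0.0005, 0],
  [1, 0, 0, 0, 0],
  [1, 0, 0, 0, 0],
  [0.6, 0, 0, 0, 0],
  [0.3, 0, 0, 0, 0],
  [0, 0, 0, 0, 0],
  [0, 0, 0, 0, 0],
  [0, 0, 0, 0, 0],
  [0, 0, 0, 0, 0],
  [0, 0, 0, 0, 0],
  [0, 0, 0, 0, 0],
])

```text
time_s: 8.73
tcp_pos: [0.5635, -0.0277, 0.0896]
eef_rot: [-90.0, -0.0, 174.8]
contact_force: [0.6, -0.5, 0.3]
gripper_width: 0.072
```

Released. I'll raise the tool and then move it back clear of the top camera's view.

jog_arm([
  [0, 0, 0, 0, 0],
  [0, 0, 0, 0, 0],
  [0, 0, -0.01, 0, 0],
  [0, 0, -0.025, 0, 0],
  [0, 0, -0.03, 0, 0],
  [0, 0, -0.03, 0, 0],
  [0, 0, -0.03, 0, 0],
  [0, 0, -0.03, 0, 0],
  [0, 0, 0, 0, 0],
  [0, 0, 0, 0, 0],
])

```text
time_s: 9.57
tcp_pos: [0.5644, -0.0275, 0.2475]
eef_rot: [-90.1, 0.3, 174.8]
contact_force: [-0.4, -0.5, -0.6]
gripper_width: 0.0876
```

```bash
python3 look.py 4 wrist side; python3 rel.py 4; python3 - <<'E'
from h import *
import pickle
i=pickle.load(open("c4.pkl","rb"))["wrist"]["image"]
cv2.imwrite("pics/wz4.png",cv2.resize(i[90:270,220:420],None,fx=3.3,fy=3.3,interpolation=cv2.INTER_CUBIC)[:,:,::-1])
E
```

```text
9.5667 tcp [0.5647 0.0214 0.2475] [-0.4 -0.5 -0.6] 0.08759285778421184
wrist green [279.2 169.7] [271 166  19   9 136] [0.6104 0.0144 0.029 ]
wrist red [292.2 171.3] [290 170   5   4  16] [0.5966 0.0162 0.029 ]
wrist red [353.1 171.2] [352 170   3   4   9] [0.5314 0.0164 0.029 ]
wrist yellow [322.9 191.3] [313 182  20  20 378] [0.5637 0.02   0.105 ]
wrist yellow [123.3 274.4] [120 267   7  15  57] [0.7476 0.0979 0.105 ]
wrist yellow [123.9 299.4] [119 287  13  23 110] [0.7512 0.1237 0.105 ]
wrist yellow [519.9 298.9] [517 290   6  18  39] [0.3802 0.124  0.105 ]
side green [270.1 230. ] [267 228   8   5  27] [0.6222 0.0105 0.029 ]
side red [ 69.6 255.8] [ 34 232  65  36 770] [0.7436 0.2346 0.029 ]
side red [309.8 260.1] [307 253   6  16  76] [0.5433 0.0049 0.029 ]
side yellow [287.8 208.4] [279 203  19  12 127] [0.5658 0.0182 0.105 ]
ptr [0.532  0.0135 0.043 ] green [0.61   0.018  0.0414] rel y -0.004459457702573629
```

View pics/wz4.png

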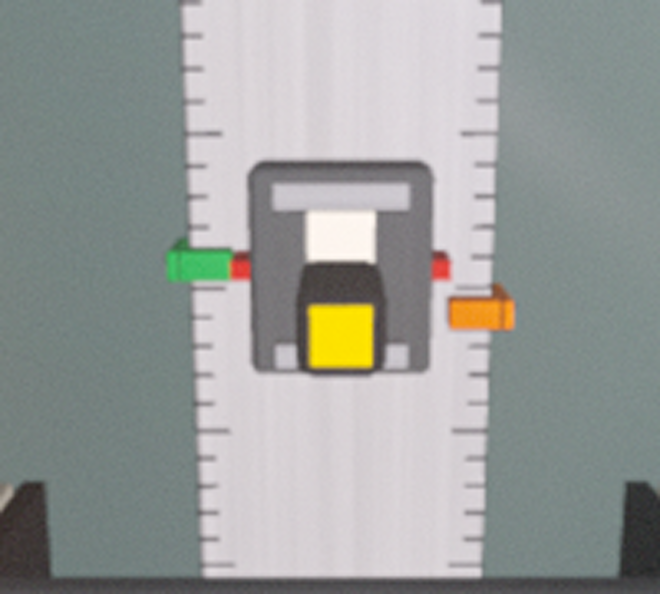

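View pics/sz4.png

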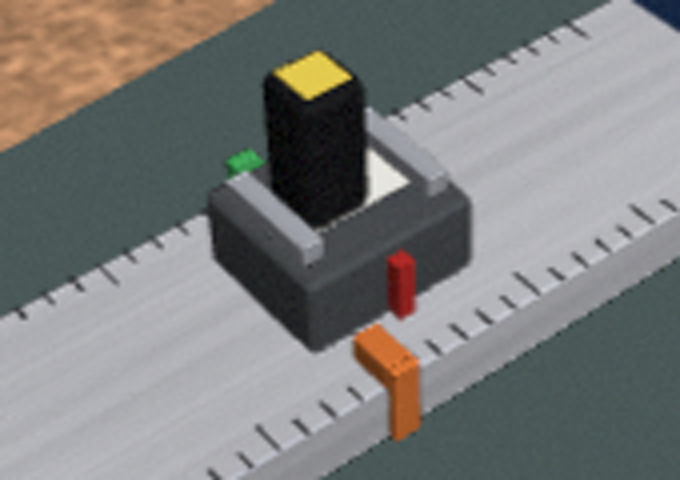

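In the wrist view the red pointer tip (292,171) lies against the green clip (279,170), level along the rail. In the side view the knob stands at the +y slot end, with the white gap on the blue side. Next I'll check the knob offset using the block edges.

```bash
python3 - <<'E'
from h import *
import pickle
for k,(a,b) in ((1,((322,147.8),(322,212))),(4,((323,139),(323,202.5)))):
    d=pickle.load(open(f"c{k}.pkl","rb")); w=wrist(d["wrist"],d["s"])
    p,q=ga(plane(w,a,.055)),ga(plane(w,b,.055)); kn=[ga(plane(w,c,.105)) for c,s in blobs(w,"yellow",200)[0]][0]
    print(k,"block",p[1],q[1],"centre",(p[1]+q[1])/2,"knob",kn[1],"knob-centre",kn[1]-(p[1]+q[1])/2)
E
```

```text
1 block 0.0324 0.0973 centre 0.06484999999999999 knob 0.0668 knob-centre 0.0019500000000000073
4 block -0.02 0.0438 centre 0.011899999999999999 knob 0.02 knob-centre 0.008100000000000001
```

```bash
python3 - <<'E'
from plant import r
print(r.close_job()); print(r.get_state()["time_s"])
E
```

```text
the job is handed in; nothing more can be done
None
the job is handed in; nothing more can be done
```

I set the stop at the green clip with the slack taken up away from the blue block, then let go and handed the job in at about 9.7 s. No verdict is reported.

- **Moves:** I gripped the knob across its free x sides and backed the stop off until the pointer was about 41 mm short of the green clip. I then brought it up slowly from the blue side, opened the jaws and raised the arm 16 cm clear.
- **Pointer:** My last checks put it level with the green mark. The side view gave about −0.4 mm against the clip's earlier position, because the stop now partly hides the clip. The wrist view gave about +2 mm.
- **Green clip:** It did not move measurably; the wrist view put it at 14.2 mm along the rail before and 14.4 mm after.
- **Slack:** The side picture shows the knob at its +y slot end. The estimates of its offset from the pointer disagree: about 4 mm against the wrist view's pointer reading, 6.5 mm against the side view's, and 8 mm against the block centre. The limit is 7 mm, and all three are above the required 3 mm.
- **Rail angle:** The top and wrist views differed by 0.5°, which shifts the readings by under 1 mm.

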